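Take the annealed dish off the hot plate with the turner

TASK

The spun aluminium dish on the hot plate is annealed and too hot to touch: turn the plate's heat knob fully off, slide the steel turner under the dish (the plate's left guard stops it from running away) and lift it off on the blade. Lay it flat and central on the two bars of the cooling stand without dropping it, draw the blade out, and put the turner back on its blue rest as it lay. Keep the gripper and arm off the dish, and leave the pot, tape, mallet and marker where they are.

Things in the scene. Friction and masses are not known exactly. Their poses are not given: they have to be found in the camera images.
- hotplate: Fixed bench hot plate, place and yaw vary. Origin on the bench under the black plate's centre. Plate 220 (x) by 240 mm (y), top 60 mm up. Steel guards stand 25 mm above it at the back (inner face x +110 mm) and left (inner face y +120 mm); the right edge (y -120 mm) is open: the turner goes in there, along +y. Green control deck on the -x side, x -110 to -195 mm, 50 mm high.
- plate_top (a point): Centre of the black plate's top surface, 60 mm above the bench; axes as the hot plate's.
- heat_knob (a joint): Heat knob angle, rad: 0 = off, at its stop, white pointer towards the hot plate's -x, at the long white line; grows clockwise seen from above, up to 4.5; starts between 0.8 and 1.4. Turn anticlockwise to shut off. Light friction (0.04 N m); stays where it is left.
- heat_knob_grip (a point): Height to grip the knob: on its vertical axis, 87 mm above the bench, at hot plate x -155, y 0 mm. Black upright bar grip 42 mm long, 14 thick, 32 high, its top 94 mm above the bench. At joint 0 the bar lies along the hot plate's x and it turns with the joint. Site axes turn with the knob: x along the bar, away from the pointer.
- dish: Shallow round aluminium dish on the hot plate, a black ring drawn in it: 140 mm across, 12 high, about 0.1 kg, flat bottom 120 mm across, lower corner rounded so that a thin edge lying on the plate slips under it. Origin at its underside's centre, z up. It slides when pushed and stops against a guard.
- turner: Steel turner (offset spatula), 0.15 kg, on its rest. Origin under the blade's centre, x to the tip, z up. Blade x -65 to +65 mm, 56 wide, 2.5 thick, upper face tapering from x +15 to a 0.6 mm edge at the tip. A cranked neck rises from the blade's rear end to a level wooden handle, a rectangular bar x -112 to -222 mm, 22 wide (y), 24 high, its axis 46 mm above the blade's underside.
- turner_grip (a point): A good point to hold the turner: on the handle's axis, 135 mm behind the blade's centre and 46 mm above the blade's underside; axes as the turner's.
- turner_tip (a point): Middle of the front edge of the blade, at its underside: 65 mm ahead of the turner's origin.
- rest: Fixed blue tool rest, place and yaw vary. Origin on the bench, x along the turner lying on it. The blade lies on a block 110 by 70 mm over the origin, top 20 mm above the bench; the handle lies in a fork at x -200 mm: saddle 54 mm above the bench, 36 mm wide between two prongs that rise to 66 mm.
- rest_seat (a point): Where the turner's origin belongs on the rest: centre of the blade block's top, 20 mm above the bench; x as the turner's x.
- stand: Fixed steel cooling stand, place and yaw vary. Origin on the bench under its centre. Two upright flat bars 150 mm long along x, 12 thick, tops 32 mm above the bench, with a gap of 72 mm between them (y -36 to +36). The gap is open at both ends and free down to 6 mm above the bench: the turner's blade can sink between the bars, along x, and be drawn out below the dish.
- stand_top (a point): Centre of the stand at the height of the bars' tops, 32 mm above the bench: where the dish's underside centre belongs.
- pot: Bystander: aluminium pot standing upside down, 140 mm across, 82 mm high. Origin under its centre.
- tape: Bystander: orange roll of tape lying flat, 100 mm across, 25 mm high. Origin under its centre.
- mallet: Bystander: wooden mallet lying down, 270 mm long along its x, head 60 mm high and 110 mm wide at +x. Origin on the bench.
- marker: Bystander: marker pen lying down, 130 mm long along its x, 16 mm thick. Origin under its middle.
Not all that is in view belongs to the job. What is shaped like the dish but red is not meant.

How it is judged:
On the way, in this order (a step that is already met when the one before it is completed fails the run):
1. the dish is lifted clear of the plate, borne by the turner's blade (z of dish in the frame of plate_top above 0.015 m and contact force between turner and dish above 0.3 N and contact force between hotplate and dish below 0.05 N), for 0.2 s.
2. the dish lies flat and central on the stand's bars and the turner is off it (horizontal distance between dish and stand_top below 0.02 m and z of dish in the frame of stand_top below 0.004 m and angle between dish's own z axis and vertical below 0.05 rad and contact force between turner and dish below 0.02 N and contact force between stand and dish above 0.3 N), for 0.3 s.
At the end, for the whole second after the job is handed in: Dish flat (0.05 rad) on both bars, centre within 20 mm of the stand's centre, underside within 4 mm of the bars' tops; knob below 0.1 rad; turner lying as at first on its rest, blade centre within 25 mm of the seat, height within 6 mm, level within 0.08 rad; dish and turner at rest (horizontal distance between dish and stand_top below 0.02 m and z of dish in the frame of stand_top between -0.004 and 0.004 m and angle between dish's own z axis and vertical below 0.05 rad and linear speed of each of dish, turner below 0.02 m/s and value of joint heat_knob below 0.1 rad and horizontal distance between turner and rest_seat below 0.025 m and z of turner in the frame of rest_seat between -0.006 and 0.006 m and angle between turner's own z axis and vertical below 0.08 rad and x of turner_tip in the frame of rest_seat above 0.02 m); the robot touches nothing.
It fails at once if the gripper or arm touches the hot dish (contact force between any of the fingers, the arm and dish above 0.5 N).
It fails at once if the dish falls or is thrown (faster than 0.8 m/s, or lower than the stand's bars by 10 mm) (linear speed of dish above 0.8 m/s or height (world z) of dish below 0.022 m).
It fails at once if a bystander (pot, tape, mallet, marker) is moved by more than 20 mm (distance of any of pot, tape, mallet, marker from where it was at the start of the episode above 0.02 m).
It also fails if it takes over 64 s, if anything falls off the work surface, if the arm or the gripper's body presses on something with over 40 N, if the wrist force passes 120 N, or if a joint passes its speed limit or range.

ROBOT

A 6-joint arm with a two-finger parallel gripper is mounted at the origin on the work surface. World frame = base frame: x ahead of the robot, y to its left, z up, the work surface at z = 0. Lengths are in m, angles in rad, forces in N, time in s.
With the tool pointing down it reaches from about 0.25 to 0.8 m from the base axis. Payload 3.9 kg.
Tool frame: the origin (TCP) lies at the very end of the fingers, on their centre line; the grasp point (between the pads) lies 19 mm behind it; z points along the fingers, y is the line along which they close (so a half turn about z gives the same grasp; the last joint's range is limited). The gripper opens to 85 mm and grips with 20 to 120 N. Pads are 22 mm wide; open, the fingers measure 114 mm over their backs; the gripper's body (76 mm by 85 mm) begins 54 mm behind the grasp point. The pads swing forward as they close: fully open they stand 13 mm farther back than shut.
Start: joints at [1.128, 0.26, -0.138, 1.173, 0, 1.571], TCP at [0.225, 0.474, 0.231] pointing down, gripper open.
Joint ranges: [-2.78, 2.78], [-0.83, 1.72], [-1.28, 1.37], [-1.9, 2.12], [-1.57, 1.48], [-3.14, 3.14]. Speed limits (rad/s): [2.57, 2.57, 3.14, 3.14, 3.14, 3.14].

INTERFACE

Orientations are given as a 3x3 rotation matrix whose columns are the frame's x, y, z axes.
In Python, from rig import status, read_camera, get_calibration, bot, look_for, trace gives the robot as it stands. The module is installed in compiled form; this text tells all that it offers.
- The arm moves only by the shell command python3 -m jog 'ROWS' [OPENING] [FORCE]. ROWS is JSON, a list of rows, each an object of numbers: "x", "y", "z": the shift along the tool's x, y, z in units of 30 mm (1.0 is 30 mm); "wx", "wy", "wz": the turn, a rotation vector about the tool's x, y, z in units of 8 degrees (1.0 is 8 degrees). In form: [{"x": .., "y": .., "z": .., "wx": .., "wy": .., "wz": ..}, ...]. A call has 1 to 12 rows; each row is the pose to reach, as a shift and turn from the pose commanded when the call began, along the tool's axes at that moment; what a row does not reach only later rows make up. A row lasts 1/10 s, in which the tool goes at most 50 mm and 8.59 degrees, less where a joint would pass 70% of its speed; a pose out of reach is approached as far as the arm can. A call with a gripper value outside its range is refused whole. OPENING is the gripper's target within -1 to 1 (fully open at 1, half-way at 0, shut at -1), set as the call begins (- or left out, the last holds). The fingers move at their own pace and stop on an object; FORCE is the grip in N (left out, the last holds). Time passes only in rows, so rows that repeat a pose let the fingers close. It gives the time, the measured TCP pose, the force, the opening and the grip force at its end, in the units of the state.
- status.get_state(): the state, without advancing time (a new reading comes with each control period).
- read_camera(name): name is "scene" or "side" or "wrist"; returns the picture (400x640x3 uint8, blue, green, red); there is no depth.
- get_calibration(name): a dict with "vertical_fov" (degrees; the focal length in pixels is half the picture's height over the tangent of half this angle, whatever the lens; pixels are square), "cx", "cy" (the principal point, pixels), "k1" (the pictures are not rectified: a ray, as slopes to the right and down, at radius r is drawn at 1 + k1 r^2 times it, then the intrinsics apply), "R" (3x3) and "t" (3): a world point X has camera coordinates R X + t; the wrist camera has in their place "hand_eye" (4x4, takes a point from camera to tool coordinates, whose origin is the TCP and whose axes are the flange's). Camera axes: x right, y down, z forward; pixel columns grow to the right and rows downward; lengths in m; the calibration is good to about 2 mm. A picture is of the moment at which its call begins: read the wrist's pose just before it. get_calibration takes no time and is no camera call.
- bot.finish_job(): hands the job in; it is judged then, once.
Trained networks look in the newest picture that a camera, given by its name, has taken for a name from the list of things; names that differ only in an ending like _2 or _b are one class to them, and where a whole thing is asked for, a point or a joint stands for the part that bears it (a point fixed in the world has none). Each returns a list of dicts, best first, with "conf" (0 to 1); they miss things now and then, are a little off and sometimes report something else, mostly with a low value. They report only what shows in the picture. A call takes as long as a camera call. They do not tell look-alikes from the thing itself.
- look_for(camera, target): "pixel" ([column, row] in pixels, amid what is visible of it).
- trace(camera, target): "region" (400x640 bool, what is visible of it) and "pixel" ([column, row] in pixels, amid what is visible of it).
The state is a dict: "time_s": time; "joints": joint angles; "qd": joint speeds; "joint_torque": joint torques, N m; "eef_pos": TCP position; "tool_rot": TCP orientation; "contact_force": force on the tool from outside, world axes, zero at the start; "ft_torque": the same for the moment, N m; "gripper_width": finger opening in m; "grip_force": force on a finger pad.
Only numpy, scipy, OpenCV 4.12 (cv2) and the standard library are available. Lean on these libraries where they do the work, as an engineer would, in place of code of your own. Each camera call takes 0.05 s, during which the arm holds its last target. There are 200 camera calls.

## Working session

There is one attempt and no reset: what is moved stays moved. The work goes in short steps, Python scripts to look and compute and a shell command to move; the robot and the scene stay as the last step left them, time stands still between calls to the robot, and variables do not carry over. Pictures are saved under pics/ and viewed, at most 10 in all, crops included, and the job is handed in when it is done.

```bash
mkdir -p pics; python3 - <<'E'
from rig import *
import cv2,numpy as np
s=status.get_state(); print(s)
for c in ("scene","side","wrist"):
    im=read_camera(c); cv2.imwrite(f"pics/{c}0.png",im); print(c,get_calibration(c))
    for n in ("hotplate","heat_knob","dish","turner","turner_grip","rest","stand","pot","tape","mallet","marker"):
        print(c,n,[(d['conf'],np.round(d['pixel']).tolist()) for d in look_for(c,n)][:3])
E
```

```text
{'time_s': 0.0, 'joints': array([ 1.12801765e+00,  2.60701919e-01, -1.39380642e-01,  1.17267453e+00,
        1.62142654e-05,  1.57080129e+00]), 'qd': array([-8.78234850e-04, -6.54333730e-04,  2.03441770e-03,  1.25007367e-03,
       -2.46454030e-05, -1.04949938e-04]), 'joint_torque': array([ 1.18187836e-04, -4.05673420e+01,  2.53922975e+01,  1.87770452e-02,
        1.90772662e-04, -9.22288677e-06]), 'eef_pos': array([0.2246433 , 0.47376371, 0.23045112]), 'tool_rot': array([[-9.03562481e-01,  4.28455496e-01, -8.54741472e-04],
       [ 4.28456348e-01,  9.03560758e-01, -1.76472553e-03],
       [ 1.62045008e-05, -1.96075919e-03, -9.99998078e-01]]), 'contact_force': array([ 0.88267039, -0.70908783,  0.49459302]), 'ft_torque': array([-0.00678611, -0.03074883,  0.0183426 ]), 'grip_force': 0.0, 'gripper_width': 0.0854011695930623}
scene {'vertical_fov': 48.036779549638226, 'cx': 321.4162462326925, 'cy': 192.06335839626118, 'k1': 0.03961755827889293, 'R': array([[ 0.70437828,  0.70981667, -0.0033953 ],
       [ 0.45298279, -0.45318458, -0.76774366],
       [-0.54649595,  0.53924395, -0.6407481
[... 1370 characters left out ...]
fov': 65.31014255682447, 'cx': 317.86309424360786, 'cy': 204.1291138502847, 'k1': -0.006944450219455674, 'hand_eye': array([[ 4.84163217e-04, -9.56471755e-01, -2.91824515e-01,
         7.55101014e-02],
       [ 9.99999626e-01,  2.54095885e-04,  8.26275679e-04,
        -7.26862392e-04],
       [-7.16157940e-04, -2.91824806e-01,  9.56471520e-01,
        -1.42930754e-01],
       [ 0.00000000e+00,  0.00000000e+00,  0.00000000e+00,
         1.00000000e+00]])}
wrist hotplate [(0.65, [294.0, 346.0])]
wrist heat_knob []
wrist dish [(0.94, [394.0, 258.0])]
wrist turner []
wrist turner_grip []
wrist rest []
wrist stand []
wrist pot [(0.73, [297.0, 345.0])]
wrist tape []
wrist mallet []
wrist marker []
```

View pics/scene0.png

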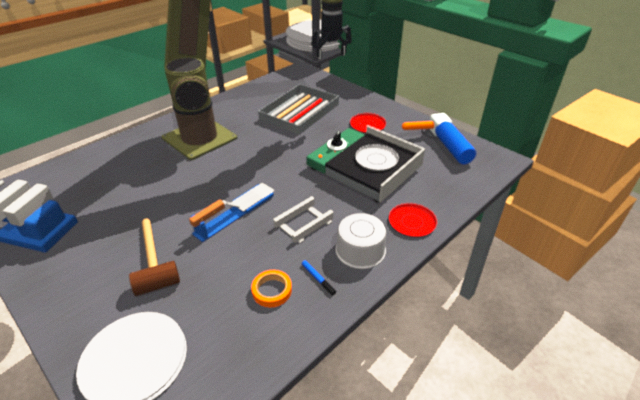

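View pics/side0.png

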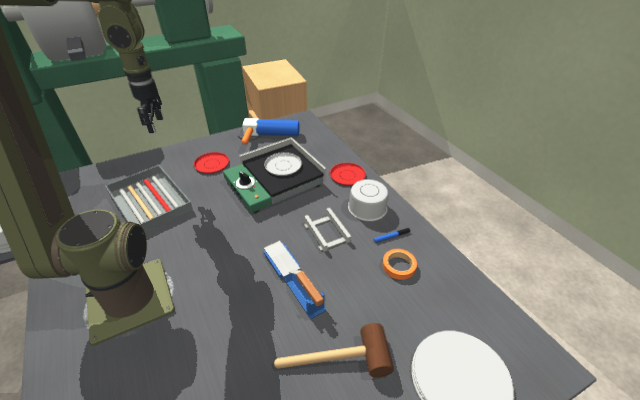

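The silver dish sits on the black plate at scene (378,157) and side (283,163). Look-alikes are the red lids at scene (368,122) and (413,221), and the big white plate at (133,355). The turner is on its blue rest at scene (235,207), and the stand is at (303,220). I'll now fit poses from the silhouettes.

```bash
cat > h.py <<'E'
from rig import *
import cv2,numpy as np
from scipy.optimize import minimize
def cam(c,s=None):
    k=get_calibration(c); f=200/np.tan(np.radians(k['vertical_fov']/2))
    if c=='wrist':
        s=s or status.get_state(); H=np.array(k['hand_eye']); T=np.eye(4); T[:3,:3]=s['tool_rot']; T[:3,3]=s['eef_pos']
        M=np.linalg.inv(T@H); R,t=M[:3,:3],M[:3,3]
    else: R,t=np.array(k['R']),np.array(k['t'])
    return dict(R=R,t=t,f=f,cx=k['cx'],cy=k['cy'],k1=k['k1'])
def proj(C,X):
    p=np.atleast_2d(X)@C['R'].T+C['t']; q=p[:,:2]/np.maximum(p[:,2:],.02); q=q*(1+C['k1']*(q**2).sum(1,keepdims=True))
    return q*C['f']+[C['cx'],C['cy']]
def back(C,px,z):
    d=(np.atleast_2d(px).astype(float)-[C['cx'],C['cy']])/C['f']; q=d.copy()
    for _ in range(8): q=d/(1+C['k1']*(q**2).sum(1,keepdims=True))
    r=np.c_[q,np.ones(len(q))]@C['R']; o=-C['R'].T@C['t']
    return o+r*((z-o[2])/r[:,2])[:,None]
def box(x0,x1,y0,y1,z0,z1): return np.array([[x,y,z] for x in(x0,x1) for y in(y0,y1) for z in(z0,z1)])*1e-3
def cyl(r,z0,z1,r0=None):
    a=np.arange(0,2*np.pi,.15); r0=r0 or r
    return np.r_[np.c_[r0*np.cos(a),r0*np.sin(a),0*a+z0],np.c_[r*np.cos(a),r*np.sin(a),0*a+z1]]*1e-3
M=dict(hotplate=[box(-110,113,-120,123,0,60),box(110,114,-120,124,0,85),box(-110,114,120,124,0,85),box(-195,-110,-120,120,0,50)],
 dish=[cyl(70,0,12,60)],
 turner=[box(-65,65,-28,28,0,2.5),box(-222,-112,-11,11,34,58),np.r_[box(-66,-64,-8,8,0,3),box(-113,-112,-8,8,40,52)]],
 stand=[box(-75,75,36,48,0,32),box(-75,75,-48,-36,0,32)],
 pot=[cyl(70,0,82)],tape=[cyl(50,0,25)])
def place(P,x,y,a,z=0):
    c,s=np.cos(a),np.sin(a); return P@np.array([[c,s,0],[-s,c,0],[0,0,1]])+[x,y,z]
def render(C,parts,x,y,a,z=0,sc=1):
    m=np.zeros((400*sc,640*sc),np.uint8)
    for P in parts: cv2.fillConvexPoly(m,cv2.convexHull(np.round(proj(C,place(P,x,y,a,z))*sc).astype(np.int32)),1)
    return m
def fit(name,obs,x0,z=0,round_=False):
    """obs: list of (C,mask)"""
    def cost(v):
        a=0 if round_ else v[2]*1.0; t=0
        for C,m in obs:
            r=render(C,M[name],v[0]/10,v[1]/10,a,z,2); m2=cv2.resize(m.astype(np.uint8),None,fx=2,fy=2,interpolation=cv2.INTER_NEAREST)
            t+=1-(r&m2).sum()/max(1,(r|m2).sum())
        return t
    v0=[x0[0]*10,x0[1]*10]+([] if round_ else [x0[2]])
    n=len(v0); S=np.vstack([v0]+[np.array(v0)+np.eye(n)[i]*(.15) for i in range(n)])
    b=minimize(cost,v0,method='Nelder-Mead',options=dict(initial_simplex=S,xatol=1e-3,fatol=1e-4))
    return np.r_[b.x[:2]/10,b.x[2:]],b.fun
E
python3 - <<'E'
from h import *
T={'hotplate':None,'dish':None,'turner':None,'stand':None,'pot':None,'tape':None}
obs={n:[] for n in T}
for c in('scene','side'):
    read_camera(c);C=cam(c)
    for n in T:
        L=trace(c,n)
        print(c,n,[(d['conf'],np.round(d['pixel']).tolist(),int(d['region'].sum())) for d in L][:3])
        if n=='dish':
            e=np.array([378,157] if c=='scene' else [283,163]); L=[d for d in L if np.hypot(*(np.array(d['pixel'])-e))<12]
        if L: obs[n].append((C,L[0]['region'],L[0]['pixel']))
zc=dict(hotplate=.03,dish=.065,turner=.035,stand=.02,pot=.04,tape=.012)
zz=dict(dish=.06,turner=.02)
for n in T:
    if not obs[n]: continue
    ps=[back(C,p,zc[n])[0][:2] for C,_,p in obs[n]]; print(n,'rays',np.round(ps,3).tolist())
    best=None
    for a0 in ([0] if n in('dish','pot','tape') else [0,1.2,1.9] if n=='turner' else [-.5,.3,1.2,2]):
        r=fit(n,[(C,m) for C,m,_ in obs[n]],[*np.mean(ps,0),a0],zz.get(n,0),n in('dish','pot','tape'))
        print('  ',a0,np.round(r[0],3),round(r[1],3))
E
```

```text
scene hotplate [(0.62, [360.0, 166.0], 4491), (0.34, [297.0, 215.0], 1066)]
scene dish [(0.92, [412.0, 221.0], 1165), (0.73, [377.0, 159.0], 852), (0.69, [368.0, 121.0], 505)]
scene turner [(0.83, [236.0, 203.0], 841), (0.5, [377.0, 158.0], 876), (0.47, [305.0, 225.0], 1039)]
scene stand [(0.86, [310.0, 224.0], 1051), (0.58, [218.0, 224.0], 795)]
scene pot [(0.8, [361.0, 241.0], 2331)]
scene tape [(0.9, [272.0, 296.0], 835)]
side hotplate [(0.57, [266.0, 180.0], 3834)]
side dish [(0.93, [281.0, 161.0], 679), (0.58, [347.0, 174.0], 621), (0.58, [367.0, 356.0], 2258)]
side turner [(0.72, [285.0, 267.0], 1050), (0.38, [390.0, 236.0], 130)]
side stand [(0.56, [322.0, 225.0], 758)]
side pot [(0.77, [367.0, 199.0], 1419), (0.29, [242.0, 177.0], 109)]
side tape [(0.68, [399.0, 271.0], 616)]
hotplate rays [[0.57, 0.262], [0.527, 0.28]]
   -0.5 [0.6   0.301 0.08 ] 0.445
   0.3 [0.6   0.3   0.099] 0.446
   1.2 [0.598 0.325 0.3  ] 0.633
   2 [0.581 0.33  1.268] 0.792
dish rays [[0.614, 0.293], [0.608, 0.319]]
   0 [0.61  0.292] 0.186
turner rays [[0.435, -0.15], [0.421, -0.133]]
   0 [ 0.418 -0.119  0.098] 1.698
   1.2 [ 0.429 -0.084  1.647] 0.33
   1.9 [ 0.428 -0.084  1.648] 0.332
stand rays [[0.647, -0.042], [0.605, -0.02]]
   -0.5 [ 0.618 -0.048  0.149] 1.201
   0.3 [ 0.616 -0.046  0.235] 1.206
   1.2 [ 0.613 -0.037  1.531] 0.603
   2 [ 0.613 -0.038  1.543] 0.604
pot rays [[0.808, -0.006], [0.796, 0.003]]
   0 [ 0.803 -0.003] 0.238
tape rays [[0.761, -0.283], [0.723, -0.288]]
   0 [ 0.741 -0.267] 0.677
```

```bash
python3 -m jog '[{"x":-1,"y":-0.3,"z":-0.5,"wz":0.5},{"x":-2.5,"y":-0.7,"z":-0.5,"wz":1.2},{"x":-4,"y":-1.1,"z":-0.5,"wz":2},{"x":-5.5,"y":-1.5,"z":-0.5,"wz":3},{"x":-7,"y":-1.9,"z":-0.5,"wz":4},{"x":-8.3,"y":-2.2,"z":-0.5,"wz":4},{"x":-9.3,"y":-2.5,"z":-0.5,"wz":4},{"x":-9.3,"y":-2.5,"z":-0.5,"wz":4},{"x":-9.3,"y":-2.5,"z":-0.5,"wz":4}]'
python3 - <<'E'
from h import *
s=status.get_state(); C=cam('wrist',s); im=read_camera('wrist'); cv2.imwrite('pics/w1.png',im)
for n in('heat_knob','dish','hotplate'): 
    for d in trace('wrist',n)[:2]:
        p=d['pixel']; print(n,d['conf'],p,d['region'].sum(),back(C,[p],{'heat_knob':.085,'dish':.066,'hotplate':.06}[n])[0])
        np.save(f'{n}.npy',d['region']) 
E
```

```text
dish 0.9 [391.3, 257.2] 6723 [0.33043043 0.51242964 0.066     ]
hotplate 0.73 [295.5, 344.2] 2593 [0.39314591 0.36392734 0.06      ]invalid input
```

View pics/w1.png

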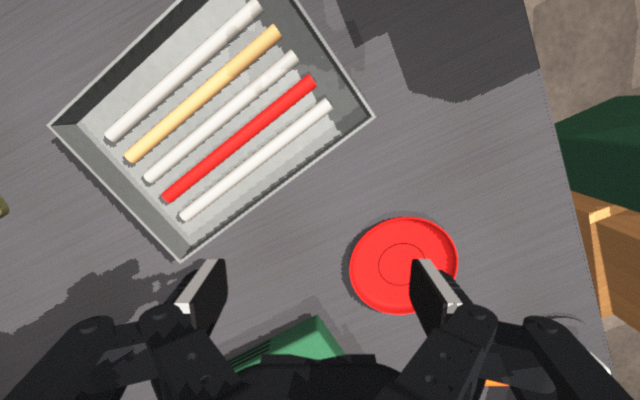

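The jog was refused, so the picture still shows the start view: rods tray, a red decoy at (403,263) and the green deck corner at (290,345). I'll retry with all six keys in each row.

```bash
python3 -m jog '[{"x":-1,"y":-0.3,"z":-0.5,"wx":0,"wy":0,"wz":0.5},{"x":-2.5,"y":-0.7,"z":-0.5,"wx":0,"wy":0,"wz":1.2},{"x":-4,"y":-1.1,"z":-0.5,"wx":0,"wy":0,"wz":2},{"x":-5.5,"y":-1.5,"z":-0.5,"wx":0,"wy":0,"wz":3},{"x":-7,"y":-1.9,"z":-0.5,"wx":0,"wy":0,"wz":4},{"x":-8.3,"y":-2.2,"z":-0.5,"wx":0,"wy":0,"wz":4},{"x":-9.3,"y":-2.5,"z":-0.5,"wx":0,"wy":0,"wz":4},{"x":-9.3,"y":-2.5,"z":-0.5,"wx":0,"wy":0,"wz":4},{"x":-9.3,"y":-2.5,"z":-0.5,"wx":0,"wy":0,"wz":4}]'
python3 - <<'E'
from h import *
s=status.get_state(); C=cam('wrist',s); im=read_camera('wrist'); cv2.imwrite('pics/w2.png',im); print(s['time_s'],s['eef_pos'])
for n in('heat_knob','dish','hotplate'): 
    for d in trace('wrist',n)[:2]:
        p=d['pixel']; print(n,d['conf'],p,d['region'].sum(),back(C,[p],{'heat_knob':.085,'dish':.066,'hotplate':.06}[n])[0])
E
```

```text
time_s: 3.6
eef_pos: [0.4451, 0.2867, 0.2462]
tool_rot: [[-0.538, 0.843, -0.001], [0.843, 0.538, 0.0], [0.001, -0.0, -1.0]]
contact_force: [-0.7, 0.5, 0.3]
gripper_width: 0.0851
grip_force: 0.0
3.6 [0.44505091 0.28666455 0.24615204]
heat_knob 0.42 [150.5, 394.2] 106 [ 0.41071392 -0.0523467   0.085     ]
dish 0.81 [497.3, 388.7] 498 [0.79534505 0.17875201 0.066     ]
dish 0.66 [387.6, 10.8] 1738 [0.4111244  0.45618075 0.066     ]
hotplate 0.9 [379.1, 197.2] 44728 [0.5099986  0.30765205 0.06      ]
```

View pics/w2.png

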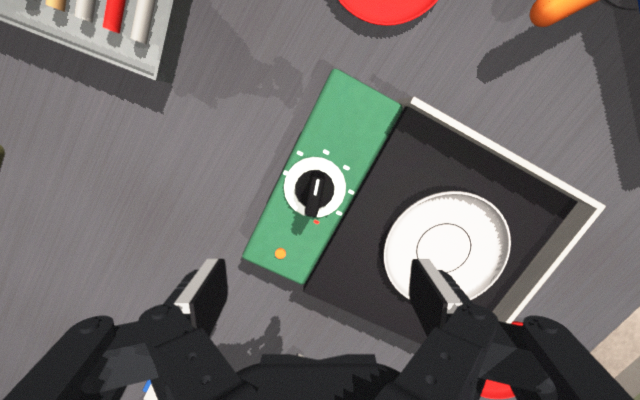

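The knob is at (316,187) with its pointer up-image at (318,180), on the green deck. The silver dish on the black plate is at (447,245), and the guards run along the top and right edges. The dish and plate choice is confirmed. Now a precise fit of the plate, dish and knob angle.

```bash
cat > m1.py <<'E'
from h import *
s=status.get_state(); C=cam('wrist',s); im=cv2.imread('pics/w2.png')
hsv=cv2.cvtColor(im,cv2.COLOR_BGR2HSV)
g=cv2.inRange(hsv,(50,80,40),(85,255,255)); g[350:]=0
cs,_=cv2.findContours(g,cv2.RETR_EXTERNAL,cv2.CHAIN_APPROX_NONE); c=cv2.convexHull(max(cs,key=cv2.contourArea))
q=cv2.approxPolyDP(c,8,True)[:,0]; print('deck',q.tolist())
print(np.round(back(C,q,.05),4).tolist())
k=np.array([[316,187]]); print('dial',back(C,k,.055))
# dish rim: bright low-sat inside plate
w=cv2.inRange(hsv,(0,0,135),(180,60,255)); w[:,:375]=0; w[:188]=0;w[310:]=0;w[:,520:]=0
cs,_=cv2.findContours(w,cv2.RETR_EXTERNAL,cv2.CHAIN_APPROX_NONE); c=max(cs,key=cv2.contourArea)[:,0]
c=c[(c[:,1]<255)|(c[:,0]>470)|(c[:,0]<405)]
P=back(C,c,.072)[:,:2]
A=np.c_[2*P,np.ones(len(P))]; u=np.linalg.lstsq(A,(P**2).sum(1),rcond=None)[0]; print('dish',u[:2],'r',np.sqrt(u[2]+(u[:2]**2).sum()))
cv2.imwrite('pics/knob.png',cv2.resize(im[130:250,250:390],None,fx=5,fy=5,interpolation=cv2.INTER_CUBIC))
E
python3 m1.py
```

```text
deck [[337, 69], [401, 111], [299, 283], [243, 253]]
[[0.3979, 0.3933, 0.05], [0.4765, 0.3958, 0.05], [0.4939, 0.1655, 0.05], [0.4164, 0.1638, 0.05]]
dial [[0.4453037 0.2802393 0.055    ]]
dish [0.60610371 0.29965647] r 0.07035872383686356
```

View pics/knob.png

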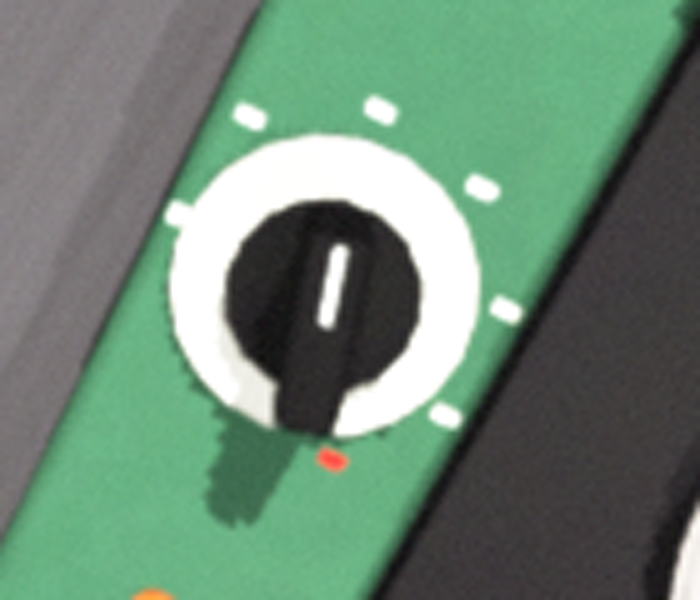

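Pointer direction in world is about 112°, so the knob angle is about 1.26 rad. The knob is at (0.447, 0.282).

```bash
python3 -m jog '[{"x":-0.17,"y":0,"z":1.5,"wx":0,"wy":0,"wz":1},{"x":-0.17,"y":0,"z":3,"wx":0,"wy":0,"wz":1.3},{"x":-0.17,"y":0,"z":4.5,"wx":0,"wy":0,"wz":1.3},{"x":-0.17,"y":0,"z":5.4,"wx":0,"wy":0,"wz":1.3},{"x":-0.17,"y":0,"z":5.9,"wx":0,"wy":0,"wz":1.3},{"x":-0.17,"y":0,"z":5.9,"wx":0,"wy":0,"wz":1.3},{"x":-0.17,"y":0,"z":5.9,"wx":0,"wy":0,"wz":1.3}]' 0 20
python3 -m jog '[{"x":0,"y":0,"z":0,"wx":0,"wy":0,"wz":0},{"x":0,"y":0,"z":0,"wx":0,"wy":0,"wz":0},{"x":0,"y":0,"z":0,"wx":0,"wy":0,"wz":0},{"x":0,"y":0,"z":0,"wx":0,"wy":0,"wz":0},{"x":0,"y":0,"z":0,"wx":0,"wy":0,"wz":0}]' -1 20
```

```text
time_s: 4.5
eef_pos: [0.4473, 0.2835, 0.0697]
tool_rot: [[-0.38, 0.925, 0.0], [0.925, 0.38, 0.0], [0.0, 0.0, -1.0]]
contact_force: [0.2, 0.4, 0.6]
gripper_width: 0.0427
grip_force: 0.0
time_s: 5.0
eef_pos: [0.4446, 0.282, 0.0703]
tool_rot: [[-0.379, 0.925, -0.005], [0.925, 0.379, -0.001], [0.001, -0.005, -1.0]]
contact_force: [-6.8, -1.7, 7.5]
gripper_width: 0.0135
grip_force: 23.4
```

```bash
python3 -m jog '[{"x":0,"y":-0.09,"z":0,"wx":0,"wy":0,"wz":-1},{"x":0,"y":-0.09,"z":0,"wx":0,"wy":0,"wz":-2},{"x":0,"y":-0.09,"z":0,"wx":0,"wy":0,"wz":-3},{"x":0,"y":-0.09,"z":0,"wx":0,"wy":0,"wz":-4},{"x":0,"y":-0.09,"z":0,"wx":0,"wy":0,"wz":-5},{"x":0,"y":-0.09,"z":0,"wx":0,"wy":0,"wz":-6},{"x":0,"y":-0.09,"z":0,"wx":0,"wy":0,"wz":-7},{"x":0,"y":-0.09,"z":0,"wx":0,"wy":0,"wz":-8},{"x":0,"y":-0.09,"z":0,"wx":0,"wy":0,"wz":-9},{"x":0,"y":-0.09,"z":0,"wx":0,"wy":0,"wz":-9.4},{"x":0,"y":-0.09,"z":0,"wx":0,"wy":0,"wz":-9.4}]'; python3 -c "
from rig import *; print(status.get_state()['ft_torque'])"
```

```text
time_s: 6.1
eef_pos: [0.4415, 0.277, 0.0703]
tool_rot: [[-0.992, -0.127, -0.005], [-0.127, 0.992, -0.008], [0.006, -0.008, -1.0]]
contact_force: [-9.1, -10.9, 13.0]
gripper_width: 0.0134
grip_force: 33.9
[-2.20168381  1.55904139 -0.76135239]
```

```bash
python3 -m jog '[{"x":0,"y":-0.09,"z":0,"wx":0,"wy":0,"wz":0},{"x":0,"y":-0.09,"z":0,"wx":0,"wy":0,"wz":0},{"x":0,"y":-0.09,"z":0,"wx":0,"wy":0,"wz":0},{"x":0,"y":0,"z":-1.5,"wx":0,"wy":0,"wz":0},{"x":0,"y":0,"z":-3,"wx":0,"wy":0,"wz":0},{"x":0,"y":0,"z":-4.5,"wx":0,"wy":0,"wz":1},{"x":0,"y":0,"z":-6,"wx":0,"wy":0,"wz":2},{"x":0,"y":0,"z":-6.5,"wx":0,"wy":0,"wz":3},{"x":0,"y":0,"z":-6.5,"wx":0,"wy":0,"wz":4},{"x":0,"y":0,"z":-6.5,"wx":0,"wy":0,"wz":5},{"x":0,"y":0,"z":-6.5,"wx":0,"wy":0,"wz":5}]' 0.2
python3 - <<'E'
from h import *
s=status.get_state(); C=cam('wrist',s); im=read_camera('wrist'); cv2.imwrite('pics/w3.png',im)
p=proj(C,[[.446,.281,.094],[.605,.3,.07],[.6016,.2938,.06]]); print(p)
c=p[0].astype(int); a=max(0,c[1]-70);b=max(0,c[0]-80)
cv2.imwrite('pics/knob2.png',cv2.resize(im[a:a+140,b:b+160],None,fx=4,fy=4)); print(a,b)
E
```

```text
time_s: 7.2
eef_pos: [0.4456, 0.2823, 0.2648]
tool_rot: [[-0.843, 0.538, 0.001], [0.538, 0.843, 0.001], [-0.001, 0.001, -1.0]]
contact_force: [-1.4, -0.3, -0.9]
gripper_width: 0.0514
grip_force: 0.0
[[317.39533214 186.23565755]
 [400.29936404 280.00435873]
 [392.63170003 276.16649802]]
116 237
```

View pics/knob2.png

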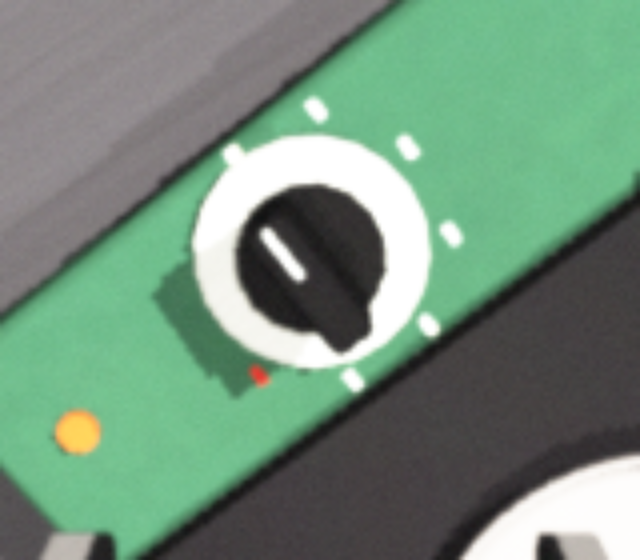

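The knob pointer is now perpendicular to the deck edge, towards −x, so the heat is off. On to the turner.

```bash
python3 -m jog '[{"x":-0.5,"y":-0.8,"z":0,"wx":0,"wy":0,"wz":0.5},{"x":-1.3,"y":-2.1,"z":0,"wx":0,"wy":0,"wz":1.2},{"x":-2.1,"y":-3.4,"z":0,"wx":0,"wy":0,"wz":2},{"x":-2.9,"y":-4.7,"z":0,"wx":0,"wy":0,"wz":2.8},{"x":-3.7,"y":-6,"z":0,"wx":0,"wy":0,"wz":3.6},{"x":-4.5,"y":-7.3,"z":0,"wx":0,"wy":0,"wz":4.4},{"x":-5.4,"y":-8.7,"z":0,"wx":0,"wy":0,"wz":5.2},{"x":-6.3,"y":-10.1,"z":0,"wx":0,"wy":0,"wz":6},{"x":-7.2,"y":-11.5,"z":0,"wx":0,"wy":0,"wz":6.6},{"x":-8,"y":-12.9,"z":0,"wx":0,"wy":0,"wz":6.6},{"x":-8.8,"y":-14.2,"z":0,"wx":0,"wy":0,"wz":6.6},{"x":-8.8,"y":-14.2,"z":0,"wx":0,"wy":0,"wz":6.6}]'
python3 -m jog '[{"x":0,"y":0,"z":0,"wx":0,"wy":0,"wz":0},{"x":0,"y":0,"z":0,"wx":0,"wy":0,"wz":0}]'
python3 - <<'E'
from h import *
s=status.get_state(); C=cam('wrist',s); im=read_camera('wrist'); cv2.imwrite('pics/w4.png',im)
for d in trace('wrist','turner')[:2]: print(d['conf'],d['pixel'],d['region'].sum(),fit('turner',[(C,d['region'])],[.428,-.084,1.648],.02))
E
```

```text
time_s: 8.45
eef_pos: [0.4384, -0.2244, 0.2639]
tool_rot: [[-0.077, 0.997, 0.001], [0.997, 0.077, -0.002], [-0.002, 0.0, -1.0]]
contact_force: [0.4, 0.5, 1.0]
gripper_width: 0.0512
grip_force: 0.0
time_s: 8.65
eef_pos: [0.4382, -0.2185, 0.2641]
tool_rot: [[-0.083, 0.997, -0.0], [0.997, 0.083, 0.001], [0.001, -0.0, -1.0]]
contact_force: [-0.7, 0.3, 0.1]
gripper_width: 0.0515
grip_force: 0.0
0.89 [319.7, 78.3] 8256 (array([ 0.42867923, -0.0829478 ,  1.64713864]), np.float64(0.033759772565742696))
```

View pics/w4.png

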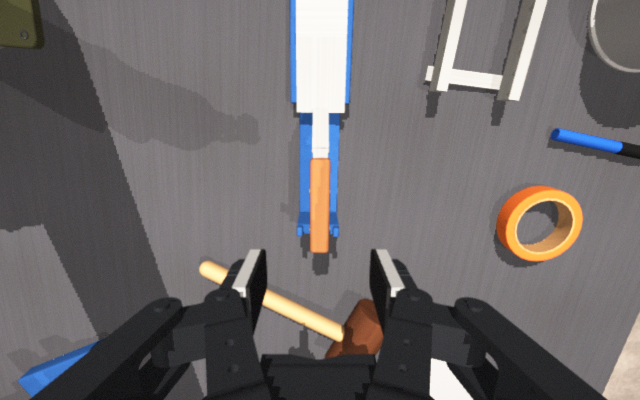

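Turner fit is excellent: origin (0.4287, -0.0829), yaw 1.647. The handle at (320,205) is straight ahead of the fingers. The mallet lies behind it with its head at about (357,330), and the tape is at (540,222). Descending to grasp.

```bash
python3 -m jog '[{"x":0.03,"y":0.03,"z":1.5,"wx":0,"wy":0,"wz":0.05},{"x":0.03,"y":0.03,"z":3,"wx":0,"wy":0,"wz":0.05},{"x":0.03,"y":0.03,"z":4.5,"wx":0,"wy":0,"wz":0.05},{"x":0.03,"y":0.03,"z":5.9,"wx":0,"wy":0,"wz":0.05},{"x":0.03,"y":0.03,"z":6.7,"wx":0,"wy":0,"wz":0.05},{"x":0.03,"y":0.03,"z":7.2,"wx":0,"wy":0,"wz":0.05},{"x":0.03,"y":0.03,"z":7.2,"wx":0,"wy":0,"wz":0.05},{"x":0.03,"y":0.03,"z":7.2,"wx":0,"wy":0,"wz":0.05}]'
python3 -m jog '[{"x":0,"y":0,"z":0,"wx":0,"wy":0,"wz":0},{"x":0,"y":0,"z":0,"wx":0,"wy":0,"wz":0},{"x":0,"y":0,"z":0,"wx":0,"wy":0,"wz":0},{"x":0,"y":0,"z":0,"wx":0,"wy":0,"wz":0},{"x":0,"y":0,"z":0,"wx":0,"wy":0,"wz":0}]' -1 80
python3 - <<'E'
from h import *
# from w4 pose
s=dict(eef_pos=np.array([.4382,-.2185,.2641]),tool_rot=np.array([[-.083,.997,0],[.997,.083,0],[0,0,-1.]])); C=cam('wrist',s)
print('mallet head',back(C,[[330,355],[375,300],[380,355],[205,268]],.03)); print('tape',back(C,[[540,222]],.012)); print('stand bar ends',back(C,[[443,90],[510,95],[433,82]],.032))
m=cv2.inRange(cv2.imread('pics/w4.png'),(140,140,140),(255,255,255)); m[:,:420]=0; m[110:]=0; m[:,560:]=0
print(fit('stand',[(C,m>0)],[.613,-.038,1.54]))
E
```

```text
time_s: 9.55
eef_pos: [0.4395, -0.2175, 0.0487]
tool_rot: [[-0.076, 0.997, -0.0], [0.997, 0.076, 0.0], [0.0, -0.0, -1.0]]
contact_force: [-0.2, -0.4, 0.1]
gripper_width: 0.0512
grip_force: 0.0
time_s: 10.05
eef_pos: [0.4403, -0.2188, 0.0498]
tool_rot: [[-0.074, 0.997, 0.003], [0.997, 0.074, -0.001], [-0.001, 0.003, -1.0]]
contact_force: [0.2, 0.4, 7.2]
gripper_width: 0.0207
grip_force: 79.0
mallet head [[ 0.47752785 -0.49018146  0.03      ]
 [ 0.5311084  -0.39123164  0.03      ]
 [ 0.55146173 -0.48411323  0.03      ]
 [ 0.29604182 -0.36095729  0.03      ]]
tape [[ 0.74185981 -0.26428397  0.012     ]]
stand bar ends [[ 0.56995632 -0.11166087  0.032     ]
 [ 0.64726138 -0.11038018  0.032     ]
 [ 0.55705347 -0.1042582   0.032     ]]
(array([ 0.62266403, -0.03719154,  1.55265807]), np.float64(0.5459141842033343))
```

```bash
python3 -m jog '[{"x":0,"y":0,"z":-0.5,"wx":0,"wy":0,"wz":0},{"x":0,"y":0,"z":-1.2,"wx":0,"wy":0,"wz":0},{"x":0,"y":0,"z":-2.4,"wx":0,"wy":0,"wz":0},{"x":0.5,"y":0.4,"z":-3.6,"wx":0,"wy":0,"wz":0},{"x":1.2,"y":1,"z":-4.8,"wx":0,"wy":0,"wz":0},{"x":2,"y":1.6,"z":-6,"wx":0,"wy":0,"wz":0},{"x":2.75,"y":2.2,"z":-6.7,"wx":0,"wy":0,"wz":0},{"x":2.75,"y":2.2,"z":-6.7,"wx":0,"wy":0,"wz":0},{"x":2.75,"y":2.2,"z":-6.7,"wx":0,"wy":0,"wz":0},{"x":2.75,"y":2.2,"z":-6.7,"wx":0,"wy":0,"wz":0}]'
python3 - <<'E'
from h import *
s=status.get_state(); C=cam('wrist',s); im=read_camera('wrist'); cv2.imwrite('pics/w5.png',im); np.savez('w5.npz',p=s['eef_pos'],R=s['tool_rot'])
for d in trace('wrist','stand')[:2]: print(d['conf'],d['pixel'],d['region'].sum(),fit('stand',[(C,d['region'])],[.613,-.038,1.54]))
E
```

```text
time_s: 11.05
eef_pos: [0.4975, -0.1316, 0.2483]
tool_rot: [[-0.073, 0.997, -0.003], [0.997, 0.073, 0.0], [0.0, -0.002, -1.0]]
contact_force: [-0.5, -0.1, -1.3]
gripper_width: 0.0207
grip_force: 78.6
0.71 [453.3, 95.0] 7382 (array([ 0.61359877, -0.03893694,  1.53643021]), np.float64(0.2922856398227782))
```

View pics/w5.png

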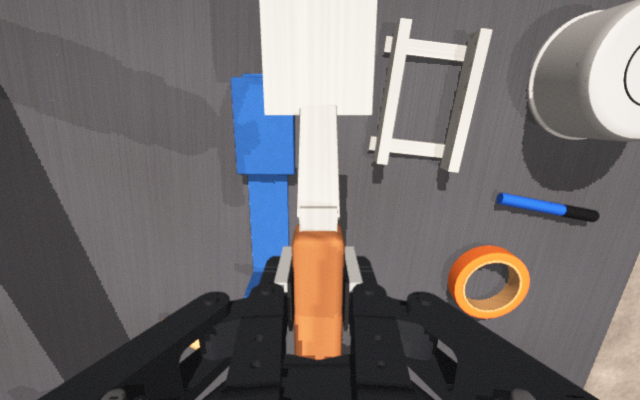

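The stand is clear: bar ends are at about (406,20)/(383,165) and (484,30)/(454,172), with low cross-bars. The turner is held straight. Computing the stand centre from the bar tops.

```bash
python3 - <<'E'
from h import *
z=np.load('w5.npz'); C=cam('wrist',dict(eef_pos=z['p'],tool_rot=z['R']))
im=cv2.imread('pics/w5.png'); 
q=np.array([[406,20.5],[383,165],[484,30],[454.5,172]]); P=back(C,q,.032); print(P.round(4)); print(P.mean(0))
for i in (0,2): d=P[i]-P[i+1]; print(np.arctan2(d[1],d[0]),np.hypot(*d[:2]))
print('gap',np.hypot(*(P[0]-P[2])[:2]),np.hypot(*(P[1]-P[3])[:2]))
B=back(C,[[265,114],[373,114]],float(z['p'][2])-.0298+.0025); print('blade rear',B.round(4), B.mean(0), np.arctan2(*(B[1]-B[0])[1::-1]), 'width',np.hypot(*(B[1]-B[0])[:2]))
R=z['R']; print('rel tool x',(B.mean(0)-z['p'])@R)
E
```

```text
[[ 0.5739  0.0359  0.032 ]
 [ 0.5703 -0.1137  0.032 ]
 [ 0.6555  0.0334  0.032 ]
 [ 0.6546 -0.1156  0.032 ]]
[ 0.61357213 -0.03998116  0.032     ]
1.5465134685836681 0.14960581364775632
1.5648038161690787 0.14899645515284624
gap 0.08166817901935258 0.08439161010531789
blade rear [[ 0.4633 -0.062   0.221 ]
 [ 0.5198 -0.0578  0.221 ]] [ 0.49151695 -0.05991457  0.22095975] 0.07382986082177888 width 0.05665301811052544
rel tool x [ 0.07189494 -0.00069694  0.02732444]
```

```bash
python3 -m jog '[{"x":0.6,"y":0.7,"z":0.2,"wx":0,"wy":0,"wz":-0.04},{"x":1.5,"y":1.7,"z":0.6,"wx":0,"wy":0,"wz":-0.04},{"x":2.4,"y":2.7,"z":1.2,"wx":0,"wy":0,"wz":-0.04},{"x":3.2,"y":3.7,"z":2,"wx":0,"wy":0,"wz":-0.04},{"x":3.9,"y":4.4,"z":3,"wx":0,"wy":0,"wz":-0.04},{"x":4.18,"y":4.71,"z":3.8,"wx":0,"wy":0,"wz":-0.04},{"x":4.18,"y":4.71,"z":4,"wx":0,"wy":0,"wz":-0.04},{"x":4.18,"y":4.71,"z":4,"wx":0,"wy":0,"wz":-0.04},{"x":4.18,"y":4.71,"z":4,"wx":0,"wy":0,"wz":-0.04},{"x":4.18,"y":4.71,"z":4,"wx":0,"wy":0,"wz":-0.04}]'
python3 - <<'E'
from h import *
s=status.get_state(); C=cam('wrist',s); im=read_camera('wrist'); cv2.imwrite('pics/w6.png',im); print(s['eef_pos'],s['tool_rot'][:,0])
E
```

```text
time_s: 12.15
eef_pos: [0.631, 0.0031, 0.1311]
tool_rot: [[-0.078, 0.997, 0.003], [0.997, 0.078, -0.0], [-0.0, 0.003, -1.0]]
contact_force: [1.1, 0.1, -0.8]
gripper_width: 0.0211
grip_force: 78.6
[0.63099931 0.00308712 0.13113327] [-7.78191358e-02  9.96967425e-01 -3.68669477e-04]
```

View pics/w6.png

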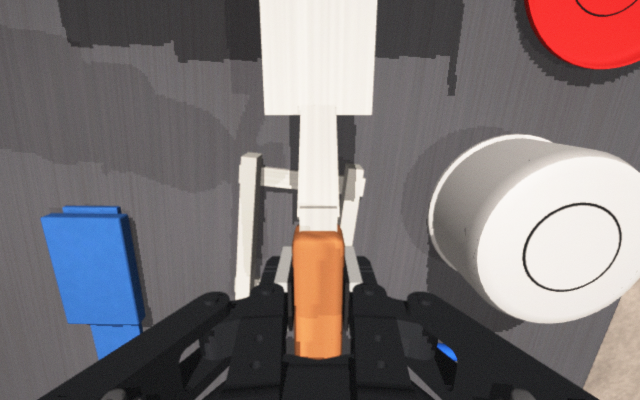

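The blade is held straight, with the stand below it; the tip and dish are out of this view. Lowering the tip, 1° nose down, to touch the plate.

```bash
python3 -m jog '[{"x":0,"y":-0.05,"z":0.4,"wx":0,"wy":-0.12,"wz":0},{"x":0,"y":-0.05,"z":0.9,"wx":0,"wy":-0.12,"wz":0},{"x":0,"y":-0.05,"z":1.1,"wx":0,"wy":-0.12,"wz":0},{"x":0,"y":-0.05,"z":1.1,"wx":0,"wy":-0.12,"wz":0},{"x":0,"y":-0.05,"z":1.1,"wx":0,"wy":-0.12,"wz":0}]' -1 120
python3 -m jog '[{"x":0,"y":0,"z":0.05,"wx":0,"wy":0,"wz":0},{"x":0,"y":0,"z":0.05,"wx":0,"wy":0,"wz":0}]'
python3 -m jog '[{"x":0,"y":0,"z":0.05,"wx":0,"wy":0,"wz":0},{"x":0,"y":0,"z":0.05,"wx":0,"wy":0,"wz":0}]'
```

```text
time_s: 12.7
eef_pos: [0.6294, 0.0038, 0.0972]
tool_rot: [[-0.079, 0.997, 0.002], [0.997, 0.079, -0.017], [-0.017, 0.001, -1.0]]
contact_force: [0.8, 0.4, -1.3]
gripper_width: 0.02
grip_force: 118.3
time_s: 12.9
eef_pos: [0.6295, 0.004, 0.0954]
tool_rot: [[-0.079, 0.997, 0.002], [0.997, 0.079, -0.017], [-0.017, 0.001, -1.0]]
contact_force: [0.5, 0.2, -0.8]
gripper_width: 0.0201
grip_force: 118.3
time_s: 13.1
eef_pos: [0.6291, 0.004, 0.0933]
tool_rot: [[-0.079, 0.997, 0.001], [0.997, 0.079, -0.017], [-0.017, 0.0, -1.0]]
contact_force: [-0.2, -0.7, -1.6]
gripper_width: 0.0198
grip_force: 118.3
```

```bash
for i in 1; do python3 -m jog '[{"x":0,"y":0,"z":0.04,"wx":0,"wy":0,"wz":0},{"x":0,"y":0,"z":0.04,"wx":0,"wy":0,"wz":0}]'; python3 -m jog '[{"x":0,"y":0,"z":0.04,"wx":0,"wy":0,"wz":0},{"x":0,"y":0,"z":0.04,"wx":0,"wy":0,"wz":0}]'; done; python3 -c "
from rig import *; print(status.get_state()['ft_torque'])"
```

```text
time_s: 13.3
eef_pos: [0.6292, 0.0041, 0.0923]
tool_rot: [[-0.079, 0.997, 0.002], [0.997, 0.079, -0.016], [-0.017, 0.0, -1.0]]
contact_force: [0.0, -0.1, 0.4]
gripper_width: 0.0204
grip_force: 118.7
time_s: 13.5
eef_pos: [0.6294, 0.0039, 0.0913]
tool_rot: [[-0.079, 0.997, 0.002], [0.997, 0.079, -0.016], [-0.017, 0.001, -1.0]]
contact_force: [-0.0, -1.6, 3.0]
gripper_width: 0.0202
grip_force: 118.9
[0.31015762 0.07872823 0.05678704]
```

```bash
python3 -m jog '[{"x":0.2,"y":0,"z":-0.003,"wx":0,"wy":0,"wz":0},{"x":0.6,"y":0,"z":-0.01,"wx":0,"wy":0,"wz":0},{"x":1,"y":0,"z":-0.017,"wx":0,"wy":0,"wz":0},{"x":1.4,"y":0,"z":-0.024,"wx":0,"wy":0,"wz":0},{"x":1.8,"y":0,"z":-0.031,"wx":0,"wy":0,"wz":0},{"x":2.2,"y":0,"z":-0.037,"wx":0,"wy":0,"wz":0},{"x":2.6,"y":0,"z":-0.044,"wx":0,"wy":0,"wz":0},{"x":3,"y":0,"z":-0.051,"wx":0,"wy":0,"wz":0},{"x":3.4,"y":0,"z":-0.058,"wx":0,"wy":0,"wz":0},{"x":3.4,"y":0,"z":-0.058,"wx":0,"wy":0,"wz":0}]'
cat > d.py <<'E'
from h import *
import sys
z=float(sys.argv[1]); g=[float(v) for v in sys.argv[2:4]]
s=status.get_state(); print(s['eef_pos'].round(4),s['contact_force'].round(1))
obs=[]
for c in('scene','side'):
    read_camera(c); C=cam(c); e=proj(C,[[*g,z+.006]])[0]
    L=[d for d in trace(c,'dish') if np.hypot(*(np.array(d['pixel'])-e))<25]
    if L: obs.append((C,L[0]['region'])); print(c,L[0]['conf'],L[0]['region'].sum(),e.round(),L[0]['pixel'])
print(fit('dish',obs,g,z,True), [fit('dish',[o],g,z,True)[0].round(4).tolist() for o in obs])
E
python3 d.py .06 .606 .32
```

```text
time_s: 14.5
eef_pos: [0.6208, 0.1084, 0.0908]
tool_rot: [[-0.082, 0.997, 0.001], [0.997, 0.082, -0.014], [-0.014, 0.0, -1.0]]
contact_force: [-0.5, 2.3, 0.5]
gripper_width: 0.0206
grip_force: 118.9
[0.6208 0.1084 0.0908] [-0.5  2.3  0.5]
scene 0.73 853 [380. 154.] [383.8, 150.4]
side 0.87 608 [280. 161.] [273.1, 154.8]
(array([0.605772  , 0.33927801]), np.float64(0.17674700245675767)) [[0.6094, 0.3384], [0.6, 0.3362]]
```

```bash
python3 -m jog '[{"x":0.2,"y":0,"z":-0.003,"wx":0,"wy":0,"wz":0},{"x":0.5,"y":0,"z":-0.008,"wx":0,"wy":0,"wz":0},{"x":0.8,"y":0,"z":-0.012,"wx":0,"wy":0,"wz":0},{"x":1.1,"y":0,"z":-0.017,"wx":0,"wy":0,"wz":0},{"x":1.4,"y":0,"z":-0.021,"wx":0,"wy":0,"wz":0},{"x":1.7,"y":0,"z":-0.026,"wx":0,"wy":0,"wz":0},{"x":2,"y":0,"z":-0.03,"wx":0,"wy":0,"wz":0},{"x":2.3,"y":0,"z":-0.034,"wx":0,"wy":0,"wz":0},{"x":2.6,"y":0,"z":-0.039,"wx":0,"wy":0,"wz":0},{"x":2.9,"y":0,"z":-0.043,"wx":0,"wy":0,"wz":0},{"x":2.9,"y":0,"z":-0.043,"wx":0,"wy":0,"wz":0}]'
python3 d.py .062 .606 .338
```

```text
time_s: 15.8
eef_pos: [0.614, 0.1946, 0.0907]
tool_rot: [[-0.081, 0.997, 0.001], [0.997, 0.081, -0.014], [-0.015, 0.0, -1.0]]
contact_force: [-0.0, 2.1, 1.0]
gripper_width: 0.02
grip_force: 118.9
[0.614  0.1946 0.0907] [-0.   2.1  1. ]
scene 0.95 644 [384. 151.] [389.6, 152.0]
side 0.83 398 [279. 158.] [272.0, 157.6]
(array([0.60335752, 0.33776134]), np.float64(0.7225187093238997)) [[0.6092, 0.339], [0.5961, 0.3411]]
```

```bash
python3 -m jog '[{"x":0.12,"y":0,"z":-0.002,"wx":0,"wy":0,"wz":0},{"x":0.2,"y":0,"z":-0.003,"wx":0,"wy":0,"wz":0},{"x":0.2,"y":0,"z":-0.003,"wx":0,"wy":0.05,"wz":0},{"x":0.2,"y":0,"z":-0.02,"wx":0,"wy":0.12,"wz":0},{"x":0.15,"y":0,"z":-0.06,"wx":0,"wy":0.2,"wz":0},{"x":0.1,"y":0,"z":-0.15,"wx":0,"wy":0.22,"wz":0},{"x":0.05,"y":0,"z":-0.3,"wx":0,"wy":0.22,"wz":0},{"x":0,"y":0,"z":-0.45,"wx":0,"wy":0.22,"wz":0},{"x":0,"y":0,"z":-0.6,"wx":0,"wy":0.22,"wz":0},{"x":0,"y":0,"z":-0.7,"wx":0,"wy":0.22,"wz":0},{"x":0,"y":0,"z":-0.7,"wx":0,"wy":0.22,"wz":0}]'
python3 d.py .085 .604 .342
```

```text
time_s: 17.1
eef_pos: [0.6145, 0.193, 0.1126]
tool_rot: [[-0.079, 0.997, 0.0], [0.997, 0.079, 0.014], [0.014, 0.001, -1.0]]
contact_force: [0.7, 0.9, -1.9]
gripper_width: 0.0201
grip_force: 118.3
[0.6145 0.193  0.1126] [ 0.7  0.9 -1.9]
scene 0.58 672 [385. 145.] [386.1, 146.3]
side 0.66 400 [277. 153.] [270.4, 152.5]
(array([0.60274536, 0.3346819 ]), np.float64(0.6979183135704875)) [[0.6069, 0.3356], [0.5965, 0.3348]]
```

```bash
python3 -m jog '[{"x":0,"y":0,"z":-0.2,"wx":0,"wy":0,"wz":0},{"x":0,"y":0,"z":-0.5,"wx":0,"wy":0,"wz":0},{"x":0,"y":0,"z":-0.8,"wx":0,"wy":0,"wz":0},{"x":-0.1,"y":0,"z":-1,"wx":0,"wy":0,"wz":0},{"x":-0.3,"y":0,"z":-1.1,"wx":0,"wy":0,"wz":0},{"x":-0.6,"y":0,"z":-1.1,"wx":0,"wy":0,"wz":0},{"x":-1,"y":0,"z":-1.1,"wx":0,"wy":0,"wz":0},{"x":-1.4,"y":0,"z":-1.1,"wx":0,"wy":0,"wz":0},{"x":-1.7,"y":0,"z":-1.1,"wx":0,"wy":0,"wz":0},{"x":-1.9,"y":0,"z":-1.1,"wx":0,"wy":0,"wz":0},{"x":-2,"y":0,"z":-1.1,"wx":0,"wy":0,"wz":0},{"x":-2,"y":0,"z":-1.1,"wx":0,"wy":0,"wz":0}]'
python3 - <<'E'
from h import *
s=status.get_state(); R=s['tool_rot']; b=s['eef_pos']+R[:,0]*.1365+R[:,2]*.0298; print('blade',b)
out=[]
for c in('scene','side','wrist'):
    im=read_camera(c); cv2.imwrite(f'pics/l_{c}.png',im)
    if c=='wrist': a=cv2.resize(im,(400,250)); out.append(a); continue
    e=proj(cam(c),[b])[0].astype(int); a=im[max(0,e[1]-50):e[1]+50,e[0]-80:e[0]+80]; print(c,e); out.append(cv2.resize(a,(400,250),interpolation=cv2.INTER_CUBIC))
cv2.imwrite('pics/lift.png',np.vstack([np.hstack(out[:2]),np.hstack([out[2],out[2]*0])]))
E
```

```text
time_s: 18.5
eef_pos: [0.6189, 0.132, 0.1439]
tool_rot: [[-0.079, 0.997, -0.001], [0.997, 0.079, 0.014], [0.014, -0.0, -1.0]]
contact_force: [0.1, 1.3, -2.9]
gripper_width: 0.0203
grip_force: 118.3
blade [0.60808598 0.26852474 0.11598381]
scene [371 148]
side [285 157]
```

View pics/lift.png

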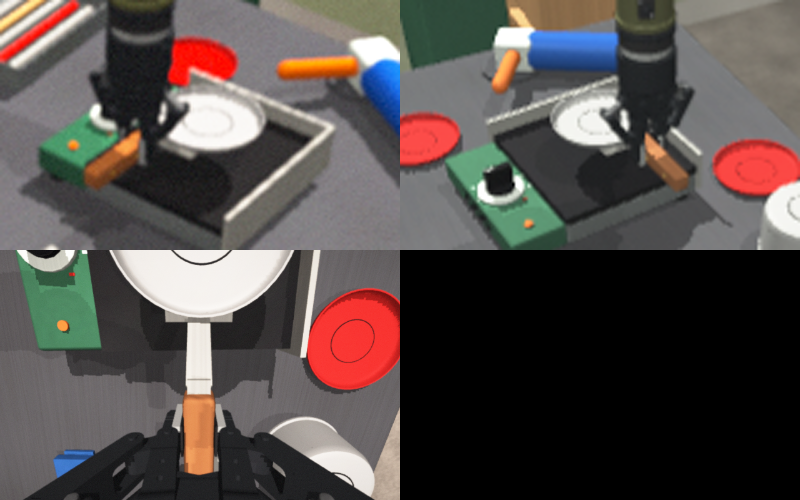

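The dish is lifted and sits centrally on the blade, with its shadow on the plate. Now to measure its offset on the blade from the wrist view.

```bash
cat > dw.py <<'E'
from h import *
s=status.get_state(); R=s['tool_rot']; C=cam('wrist',s); im=read_camera('wrist')
b=s['eef_pos']+R[:,0]*.1365+R[:,2]*.0298
for d in trace('wrist','dish')[:3]:
    P=back(C,[d['pixel']],b[2])[0]
    if np.hypot(*(P-b)[:2])>.08: continue
    r=fit('dish',[(C,d['region'])],[b[0],b[1]+.01],b[2]+.0025,True)
    print(d['conf'],d['region'].sum(),r,'blade',b.round(4),'offset along tool x,y',(np.r_[r[0],b[2]]-b)@R[:,:2])
E
python3 dw.py
```

```text
0.73 22758 (array([0.60803353, 0.27767006]), np.float64(0.0071706527917450025)) blade [0.6079 0.2694 0.1161] offset along tool x,y [0.00825556 0.00081138]
```

```bash
python3 -m jog '[{"x":-0.15,"y":-0.02,"z":0,"wx":0,"wy":0,"wz":0.02},{"x":-0.5,"y":-0.06,"z":0,"wx":0,"wy":0,"wz":0.05},{"x":-1.1,"y":-0.12,"z":0,"wx":0,"wy":0,"wz":0.1},{"x":-1.9,"y":-0.2,"z":0,"wx":0,"wy":0,"wz":0.17},{"x":-2.8,"y":-0.3,"z":0,"wx":0,"wy":0,"wz":0.25},{"x":-3.8,"y":-0.42,"z":0,"wx":0,"wy":0,"wz":0.34},{"x":-4.8,"y":-0.54,"z":0,"wx":0,"wy":0,"wz":0.42},{"x":-5.8,"y":-0.66,"z":0,"wx":0,"wy":0,"wz":0.5},{"x":-6.7,"y":-0.77,"z":0,"wx":0,"wy":0,"wz":0.57},{"x":-7.5,"y":-0.86,"z":0,"wx":0,"wy":0,"wz":0.63},{"x":-8.1,"y":-0.92,"z":0,"wx":0,"wy":0,"wz":0.67},{"x":-8.4,"y":-0.95,"z":0,"wx":0,"wy":0,"wz":0.7}]'
python3 -m jog '[{"x":0,"y":0,"z":0,"wx":0,"wy":0,"wz":0},{"x":0,"y":0,"z":0,"wx":0,"wy":0,"wz":0}]'
python3 dw.py
```

```text
time_s: 19.95
eef_pos: [0.6099, -0.1235, 0.1404]
tool_rot: [[0.021, 1.0, -0.001], [1.0, -0.021, 0.013], [0.013, -0.001, -1.0]]
contact_force: [0.5, 0.4, -3.2]
gripper_width: 0.0202
grip_force: 118.3
time_s: 20.15
eef_pos: [0.6103, -0.1205, 0.1404]
tool_rot: [[0.018, 1.0, -0.001], [1.0, -0.018, 0.015], [0.015, -0.002, -1.0]]
contact_force: [-0.4, 0.1, -2.5]
gripper_width: 0.0203
grip_force: 118.3
```

```bash
sed -i 's/    if np.hypot/    print(d["conf"],d["pixel"],P)\n    if np.hypot/' dw.py; python3 dw.py; python3 dw.py; python3 d.py .115 .6136 .024
```

```text
0.92 [321.7, 43.2] [ 0.61279711 -0.01370548  0.11253014]
0.92 23124 (array([0.61363456, 0.02466379]), np.float64(0.0065621464360756665)) blade [0.6127 0.017  0.1125] offset along tool x,y [0.00766267 0.00080491]
0.88 [322.1, 41.6] [ 0.61304597 -0.01295912  0.11256549]
0.88 22927 (array([0.61362264, 0.02492309]), np.float64(0.0078312272899832)) blade [0.6127 0.017  0.1126] offset along tool x,y [0.00789895 0.0007571 ]
[ 0.6105 -0.12    0.1404] [ 0.8  0.2 -1.7]
scene 0.87 1219 [318. 181.] [321.1, 182.9]
side 0.58 708 [318. 194.] [309.0, 192.1]
(array([0.61749063, 0.02004352]), np.float64(0.43884781465418643)) [[0.6209, 0.0205], [0.6097, 0.017]]
```

```bash
python3 -m jog '[{"x":-0.15,"y":0,"z":0.1,"wx":0,"wy":0,"wz":0},{"x":-0.5,"y":0.01,"z":0.25,"wx":0,"wy":0,"wz":0},{"x":-0.9,"y":0.02,"z":0.5,"wx":0,"wy":-0.02,"wz":0},{"x":-1.3,"y":0.03,"z":0.8,"wx":0,"wy":-0.05,"wz":0},{"x":-1.7,"y":0.04,"z":1.1,"wx":0,"wy":-0.08,"wz":0},{"x":-2,"y":0.04,"z":1.4,"wx":0,"wy":-0.1,"wz":0},{"x":-2.14,"y":0.04,"z":1.6,"wx":0,"wy":-0.1,"wz":0},{"x":-2.16,"y":0.04,"z":1.7,"wx":0,"wy":-0.1,"wz":0},{"x":-2.16,"y":0.04,"z":1.7,"wx":0,"wy":-0.1,"wz":0},{"x":-2.16,"y":0.04,"z":1.7,"wx":0,"wy":-0.1,"wz":0}]'
python3 dw.py; python3 - <<'E'
from h import *
s=status.get_state(); C=cam('wrist',s); im=cv2.imread
# stand rear bar ends visible?
for d in trace('wrist','stand')[:2]: print(d['conf'],d['pixel'],d['region'].sum())
E
```

```text
time_s: 21.65
eef_pos: [0.6106, -0.1847, 0.0887]
tool_rot: [[0.018, 1.0, -0.001], [1.0, -0.018, 0.0], [0.0, -0.001, -1.0]]
contact_force: [-0.1, -0.1, -3.8]
gripper_width: 0.0203
grip_force: 118.3
0.77 [321.3, 41.5] [ 0.61285308 -0.07804944  0.05894968]
0.77 23025 (array([ 0.61394389, -0.04025383]), np.float64(0.0062428321035206125)) blade [ 0.613  -0.0482  0.0589] offset along tool x,y [0.00794316 0.00083791]
0.15 [595.4, 18.6] [ 0.74817654 -0.06976974  0.05894968]
0.91 [263.6, 101.3] 1216
```

```bash
python3 -m jog '[{"x":0,"y":0,"z":0.15,"wx":0,"wy":0,"wz":0},{"x":0,"y":0,"z":0.4,"wx":0,"wy":0,"wz":0},{"x":0,"y":0,"z":0.6,"wx":0,"wy":0,"wz":0},{"x":0,"y":0,"z":0.75,"wx":0,"wy":0,"wz":0},{"x":0,"y":0,"z":0.85,"wx":0,"wy":0,"wz":0},{"x":0,"y":0,"z":0.92,"wx":0,"wy":0,"wz":0},{"x":0,"y":0,"z":0.98,"wx":0,"wy":0,"wz":0},{"x":0,"y":0,"z":1.04,"wx":0,"wy":0,"wz":0},{"x":0,"y":0,"z":1.12,"wx":0,"wy":0,"wz":0},{"x":0,"y":0,"z":1.2,"wx":0,"wy":0,"wz":0},{"x":0,"y":0,"z":1.3,"wx":0,"wy":0,"wz":0},{"x":0,"y":0,"z":1.38,"wx":0,"wy":0,"wz":0}]'
python3 -m jog '[{"x":0,"y":0,"z":0,"wx":0,"wy":0,"wz":0},{"x":0,"y":0,"z":0,"wx":0,"wy":0,"wz":0}]'
sed 's/b\[2\]+.0025,True/.032,True/' dw.py > dw2.py; python3 dw2.py; python3 d.py .032 .6139 -.0403
```

```text
time_s: 23.0
eef_pos: [0.6102, -0.185, 0.0469]
tool_rot: [[0.018, 1.0, -0.001], [1.0, -0.018, 0.0], [0.0, -0.001, -1.0]]
contact_force: [0.5, 0.8, -2.5]
gripper_width: 0.0202
grip_force: 118.4
time_s: 23.2
eef_pos: [0.6102, -0.185, 0.047]
tool_rot: [[0.018, 1.0, -0.001], [1.0, -0.018, 0.0], [-0.0, -0.001, -1.0]]
contact_force: [0.7, -0.1, -1.3]
gripper_width: 0.0202
grip_force: 118.4
0.64 [321.6, 42.1] [ 0.61271367 -0.07869596  0.01723518]
0.64 24252 (array([ 0.61368469, -0.04073951]), np.float64(0.005966194984699413)) blade [ 0.6127 -0.0486  0.0172] offset along tool x,y [0.0078299  0.00084744]
[ 0.6104 -0.1851  0.0472] [-0.6 -0.5 -1.3]
scene 0.64 1280 [303. 213.] [303.7, 212.6]
side 0.61 794 [327. 224.] [322.1, 223.4]
(array([ 0.61877784, -0.0438395 ]), np.float64(0.38959444417209543)) [[0.6214, -0.0444], [0.6091, -0.0432]]
```

```bash
python3 -m jog '[{"x":-0.15,"y":0,"z":0,"wx":0,"wy":0,"wz":0},{"x":-0.5,"y":0,"z":0,"wx":0,"wy":0,"wz":0},{"x":-0.95,"y":0,"z":0,"wx":0,"wy":0,"wz":0},{"x":-1.4,"y":0,"z":0,"wx":0,"wy":0,"wz":0},{"x":-1.85,"y":0,"z":0,"wx":0,"wy":0,"wz":0},{"x":-2.3,"y":0,"z":0,"wx":0,"wy":0,"wz":0},{"x":-2.75,"y":0,"z":0,"wx":0,"wy":0,"wz":0},{"x":-3.2,"y":0,"z":0,"wx":0,"wy":0,"wz":0},{"x":-3.65,"y":0,"z":0,"wx":0,"wy":0,"wz":0},{"x":-4.1,"y":0,"z":0,"wx":0,"wy":0,"wz":0},{"x":-4.5,"y":0,"z":0,"wx":0,"wy":0,"wz":0},{"x":-4.8,"y":0,"z":0,"wx":0,"wy":0,"wz":0}]'
python3 -m jog '[{"x":0,"y":0,"z":0,"wx":0,"wy":0,"wz":0},{"x":0,"y":0,"z":0,"wx":0,"wy":0,"wz":0}]'
python3 d.py .032 .6139 -.0403
python3 -c "
from h import *
read_camera('wrist'); C=cam('wrist')
for d in trace('wrist','dish')[:2]: print(d['conf'],d['pixel'],d['region'].sum(),fit('dish',[(C,d['region'])],[.6139,-.0403],.032,True))"
```

```text
time_s: 24.7
eef_pos: [0.6076, -0.3302, 0.0471]
tool_rot: [[0.019, 1.0, -0.001], [1.0, -0.019, -0.0], [-0.0, -0.001, -1.0]]
contact_force: [0.1, -0.5, -1.8]
gripper_width: 0.02
grip_force: 118.4
time_s: 24.9
eef_pos: [0.6076, -0.3289, 0.047]
tool_rot: [[0.018, 1.0, -0.002], [1.0, -0.018, 0.001], [0.0, -0.002, -1.0]]
contact_force: [-0.5, 1.2, -0.7]
gripper_width: 0.0199
grip_force: 118.4
[ 0.6076 -0.3289  0.047 ] [-0.5  1.2 -0.7]
scene 0.72 1360 [303. 213.] [302.9, 215.0]
side 0.58 1087 [327. 224.] [325.7, 223.0]
(array([ 0.61441985, -0.04449907]), np.float64(0.17559251944104803)) [[0.6198, -0.047], [0.6101, -0.0451]]
```

```bash
python3 -m jog '[{"x":0,"y":0,"z":-0.6,"wx":0,"wy":0,"wz":0},{"x":0,"y":0,"z":-1.6,"wx":0,"wy":0,"wz":0},{"x":0,"y":-0.4,"z":-2.6,"wx":0,"wy":0,"wz":0},{"x":0.4,"y":-1.4,"z":-3.1,"wx":0,"wy":0,"wz":-0.2},{"x":1,"y":-2.6,"z":-3.1,"wx":0,"wy":0,"wz":-0.5},{"x":1.8,"y":-3.8,"z":-3.1,"wx":0,"wy":0,"wz":-0.66},{"x":2.6,"y":-4.8,"z":-3.1,"wx":0,"wy":0,"wz":-0.66},{"x":3.3,"y":-5.5,"z":-2.8,"wx":0,"wy":0,"wz":-0.66},{"x":3.57,"y":-5.64,"z":-2.4,"wx":0,"wy":0,"wz":-0.66},{"x":3.57,"y":-5.64,"z":-2.4,"wx":0,"wy":0,"wz":-0.66},{"x":3.57,"y":-5.64,"z":-2.4,"wx":0,"wy":0,"wz":-0.66},{"x":3.57,"y":-5.64,"z":-2.4,"wx":0,"wy":0,"wz":-0.66}]'
cat > dt.py <<'E'
from h import *
s=status.get_state(); R=s['tool_rot']; C=cam('wrist',s); read_camera('wrist'); b=s['eef_pos']+R[:,0]*.1365+R[:,2]*.0298
print(s['eef_pos'],'blade pred',b,np.arctan2(R[1,0],R[0,0]))
for d in trace('wrist','turner')[:1]: print(d['conf'],d['region'].sum(),fit('turner',[(C,d['region'])],[b[0],b[1],1.647],b[2]))
E
python3 dt.py
python3 - <<'E'
from h import *
read_camera('wrist'); C=cam('wrist')
for d in trace('wrist','dish')[:3]: print(d['conf'],d['pixel'],fit('dish',[(C,d['region'])],[.6139,-.0403],.032,True))
E
```

```text
time_s: 26.4
eef_pos: [0.4421, -0.2198, 0.1201]
tool_rot: [[-0.074, 0.997, 0.001], [0.997, 0.074, -0.001], [-0.001, 0.001, -1.0]]
contact_force: [-0.1, -0.8, -1.0]
gripper_width: 0.0202
grip_force: 118.4
[ 0.44209691 -0.2197727   0.12013697] blade pred [ 0.43205577 -0.0836827   0.09015398] 1.644589298293381
0.9 23545 (array([ 0.43067919, -0.08376086,  1.64502205]), np.float64(0.12233257472599679))
0.59 [586.0, 33.5] (array([ 0.61058612, -0.0404262 ]), np.float64(0.01370333374953181))
```

```bash
python3 -m jog '[{"x":0.04,"y":-0.06,"z":0.4,"wx":0,"wy":0,"wz":0},{"x":0.04,"y":-0.06,"z":1,"wx":0,"wy":0,"wz":0},{"x":0.04,"y":-0.06,"z":1.6,"wx":0,"wy":0,"wz":0},{"x":0.04,"y":-0.06,"z":2,"wx":0,"wy":0,"wz":0},{"x":0.04,"y":-0.06,"z":2.2,"wx":0,"wy":0,"wz":0},{"x":0.04,"y":-0.06,"z":2.3,"wx":0,"wy":0,"wz":0},{"x":0.04,"y":-0.06,"z":2.35,"wx":0,"wy":0,"wz":0},{"x":0.04,"y":-0.06,"z":2.35,"wx":0,"wy":0,"wz":0},{"x":0.04,"y":-0.06,"z":2.35,"wx":0,"wy":0,"wz":0}]'; python3 -c "
from rig import *; print(status.get_state()['ft_torque'])"
```

```text
time_s: 27.5
eef_pos: [0.4387, -0.2179, 0.0499]
tool_rot: [[-0.074, 0.997, -0.001], [0.997, 0.074, -0.0], [-0.0, -0.001, -1.0]]
contact_force: [-3.1, 1.3, 6.3]
gripper_width: 0.0202
grip_force: 119.2
[0.14433378 0.57370983 0.03268182]
```

Seated, with contact force in z. Releasing to an opening of 51 mm and retreating straight up.

```bash
python3 -m jog '[{"x":0,"y":0,"z":-0.02,"wx":0,"wy":0,"wz":0},{"x":0,"y":0,"z":-0.02,"wx":0,"wy":0,"wz":0},{"x":0,"y":0,"z":-0.02,"wx":0,"wy":0,"wz":0},{"x":0,"y":0,"z":-0.02,"wx":0,"wy":0,"wz":0},{"x":0,"y":0,"z":-0.02,"wx":0,"wy":0,"wz":0},{"x":0,"y":0,"z":-0.5,"wx":0,"wy":0,"wz":0},{"x":0,"y":0,"z":-1.5,"wx":0,"wy":0,"wz":0},{"x":0,"y":0,"z":-3,"wx":0,"wy":0,"wz":0},{"x":0,"y":0,"z":-4.5,"wx":0,"wy":0,"wz":0},{"x":0,"y":0,"z":-6,"wx":0,"wy":0,"wz":0},{"x":0,"y":0,"z":-7,"wx":0,"wy":0,"wz":0},{"x":0,"y":0,"z":-7,"wx":0,"wy":0,"wz":0}]' 0.2
sed -i 's/,b\[2\]))/,.02))/; s/\[b\[0\],b\[1\],1.647\]/[.4287,-.0829,1.647]/' dt.py; python3 dt.py
python3 - <<'E'
from h import *
read_camera('wrist'); C=cam('wrist')
for d in trace('wrist','dish')[:3]: print(d['conf'],d['pixel'],fit('dish',[(C,d['region'])],[.6139,-.0403],.032,True))
E
python3 d.py .032 .6139 -.0403
```

```text
time_s: 28.7
eef_pos: [0.4415, -0.2191, 0.2637]
tool_rot: [[-0.074, 0.997, 0.007], [0.997, 0.074, -0.004], [-0.005, 0.007, -1.0]]
contact_force: [0.3, -0.4, 0.3]
gripper_width: 0.0512
grip_force: 0.0
[ 0.44151003 -0.21906485  0.2636503 ] blade pred [ 0.43164872 -0.08306509  0.23320181] 1.6446603342675148
0.74 8229 (array([ 0.42734323, -0.08186087,  1.6438955 ]), np.float64(0.03481417561817479))
0.83 [499.6, 35.1] (array([ 0.6116042 , -0.03989845]), np.float64(0.009070850698700617))
0.53 [443.5, 79.6] (array([ 0.63248378, -0.04750994]), np.float64(0.9763147497348666))
[ 0.438  -0.2173  0.2575] [ 0.5  0.1 -0.7]
scene 0.73 1244 [303. 213.] [304.0, 214.3]
side 0.9 934 [327. 224.] [329.6, 224.6]
(array([ 0.6178178 , -0.04476358]), np.float64(0.24651790110400307)) [[0.6196, -0.0445], [0.6106, -0.0462]]
```

```bash
python3 -c "
from rig import *; print(bot.finish_job())"
```

```text
the job is handed in; nothing more can be done
None
```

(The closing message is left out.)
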